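# Hook the trimming board onto the desk edge

### The job

Get the trimming board ready for cutting: slide it towards the front of the desk until the front of the green-matted panel stands squarely about 15 mm out over the desk edge, press its fold-down edge stop fully down over the side, then push the board back until the stop bears squarely against the front of the desk. Only push and press, gently, with the fingers: do not lift or squeeze the board, do not let it hang out more than 35 mm, and leave the other things on the desk where they are.

Things in the scene. Friction and masses are not known exactly. Their poses are not given: they have to be found in the camera images.
- board: trimming board (bench hook), loose, flat on the desk: wooden panel 110 x 160 x 10 mm (x, y, z), green grid mat on top, aluminium fence bar in the middle of its rear edge. Origin: centre of the panel's underside; x to the rear, y left along the fence, z up. Panel spans x -55..+55 mm, fence x +37..+55 mm. Weight with stop about 0.55 kg (0.4-0.75); tips if its front is some 55 mm past the edge
- front_left (a point): left end of the panel's lower front edge (board frame x -55, y +80, z 0 mm). Its distance in -x from the desk edge is the overhang. When the stop is down, the stop's inner face lies in the plane of this front edge
- front_right (a point): right end of the panel's lower front edge (board frame x -55, y -80, z 0 mm)
- fence_top (a point): middle of the fence's top (board frame x +46, y 0, z +32 mm). The fence bar is 18 mm deep (x), 96 mm long (y -48..+48 mm) and 22 mm high above the panel; its rear face is flush with the panel's rear edge
- edge_stop (a joint): hinge of the edge stop, rad: 0 = flat, level with the panel; 1.57 = straight down (end of travel). A wooden flap 34.5 x 160 x 10 mm along the panel's front; hinge pin 3 mm in front of the panel's front edge, 3 mm above the desk. It can fold only once the panel's front is past the desk edge. Friction holds it at any angle; 1 to 3 N on its middle moves it
- stop_mid (a point): middle of the edge stop's upper face (stop flat: board frame x -79, y 0, z +10 mm); moves with the stop. Flat, the stop spans board x -96..-61 mm; folded down it hangs to 35 mm below the desk top, its outer face 10 mm in front of the panel's front edge
- desk_edge (a point): a fixed point on the desk's straight front edge, which runs along world y from -0.21 to +0.49 at this x; desk top z = 0, desk 65 mm thick, open in front and below (the chair's back stands about 0.14 m in front of it). A book shelf hangs over the rear of the desk, its underside 0.47 m up and its front 0.195 m behind this edge: lean the wrist towards the robot there
- keyboard: black keyboard 129 x 299 x 17 mm, fixed; origin at the centre of its underside
- mouse: black mouse 104 x 66 x 37 mm; origin at its underside
- tape_roll: roll of tan packing tape, 92 mm across, 48 mm high, lying flat; origin at its underside
- note_block: yellow block of sticky notes 77 x 77 x 24 mm; origin at its underside
- pencil: blue pencil 156 mm long, 7 mm thick, lying behind the board; origin at its underside
- glue_stick: yellow glue stick with a red cap, 27 mm across, 92 mm tall, standing behind the board's left rear corner, about 100 mm to the left of the fence's middle; origin at its underside
- parts_jar: small white jar with a black lid, 52 mm across, 70 mm tall, standing behind the board's right rear corner, about 115 mm to the right of the fence's middle; origin at its underside

How it is judged:
By the outcome, as a careful person would: the job done as asked, in the order asked, and still so for the second after the job is handed in, with the robot touching nothing.
It also fails if it takes over 45 s, if anything falls off the work surface, if the arm or the gripper's body presses on something with over 40 N, if the wrist force passes 120 N, or if a joint passes its speed limit or range.

### The arm

A 6-joint arm with a two-finger parallel gripper is mounted at the origin on a cart in front of the work surface, level with it; the furniture and walls round the work are solid. World frame = base frame: x ahead of the robot, y to its left, z up, the work surface at z = 0. Lengths are in m, angles in rad, forces in N, time in s.
With the tool pointing down it reaches from about 0.35 to 0.975 m from the base axis. Payload 4.9 kg.
Tool frame: the origin (TCP) lies at the very end of the fingers, on their centre line; the grasp point (between the pads) lies 19 mm behind it; x points along the fingers, y is the direction in which the jaws open and shut, and the axes are right-handed (so a half turn about x gives the same grasp; the last joint's range is limited). The gripper opens to 85 mm and grips with 20 to 120 N. Pads are 22 mm wide; open, the fingers measure 114 mm over their backs; the gripper's body (76 mm by 85 mm) begins 54 mm behind the grasp point. The pads swing forward as they close: fully open they stand 13 mm farther back than shut.
Start: joints at [1.09, 0.053, 1.613, -0, 1.476, -0.119], TCP at [0.221, 0.585, 0.231] pointing down, gripper open.
Joint ranges: [-3.01, 3.01], [-1.01, 2.22], [0.06, 2.58], [-1.02, 4.17], [0.09, 2.62], [-3.14, 3.14]. Speed limits (rad/s): [2.57, 2.57, 3.14, 3.14, 3.14, 3.14].

### API

Orientations are given as a unit quaternion [w, x, y, z].
In Python, from plant import manip gives the robot as it stands.
- The arm moves only by the tool play_rows, never from a script. Its argument "plan" is a list of rows, each a list of 5 numbers: the shift along the tool's x, y, z in mm, then the turn about the tool's x in rad, then the closure, from -1 (fully open) to 1 (shut). A call has 1 to 8 rows; each row is the pose to reach, as a shift and turn from the pose commanded when the call began, along the tool's axes at that moment; what a row does not reach only later rows make up. A row lasts 1/8 s, in which the tool goes at most 62.5 mm and 10.7 degrees, less where a joint would pass 70% of its speed; a pose out of reach is approached as far as the arm can. A call with a gripper value outside its range is refused whole. The fingers move at their own pace and stop on an object; the grip force is fixed at half the most. Time passes only in rows, so rows that repeat a pose let the fingers close. It gives the time, the measured TCP pose, the force and the opening at its end, in the units of the state.
- manip.state(): the state, without advancing time (a new reading comes with each control period).
- manip.grab_frame(name): name is "side" or "top"; returns a dict with "img" (384x512x3 uint8, red, green, blue), "range_z" (384x512 float32, m along the optical axis (not along the pixel's ray), 0 where there is no reading), "fx", "fy", "cx", "cy" (pixels), "origin" and "rotation" of the camera in the world. Camera axes: x right, y up, looking along -z (the intrinsics and any distortion apply to the point x, -y, -z); pixel columns grow to the right and rows downward; lengths in m; the calibration is good to about 2 mm. A picture is of the moment at which its call begins.
- manip.job_done(): hands the job in, once; it reports no verdict.
The state is a dict: "time": time; "joint_pos": joint angles; "joint_vel": joint speeds; "joint_efforts": joint torques, N m; "tool_pos": TCP position; "tool_rot": TCP orientation; "contact_force": force on the tool from outside, world axes, zero at the start; "ft_torque": the same for the moment, N m; "gripper_width": opening from 0.0 (shut) to 1.0 (fully open).
Only numpy, scipy, OpenCV 4.12 (cv2) and the standard library are available. Lean on these libraries where they do the work, as an engineer would, in place of code of your own. Each camera call takes 0.05 s, during which the arm holds its last target. There are 200 camera calls.

## Working session

There is one attempt and no reset: what is moved stays moved. The work goes in short steps, Python scripts to look and compute and a tool call to move; the robot and the scene stay as the last step left them, time stands still between calls to the robot, and variables do not carry over. Pictures are saved under pics/ and viewed, about 8 in all and at most 12, crops included, and the job is handed in when it is done.

Besides the shell and the picture viewer there is one more tool, called after "Request:" as name(argument=value, ...), one argument or row to a line, values as JSON. play_rows: Moves the arm, as the interface text tells. Its arguments: {"type":"object","properties":{"plan":{"type":"array"}},"required":["plan"]}

```bash
mkdir -p pics
cat > h.py <<'E'
import numpy as np, cv2
from plant import manip
def grab(n):
    f=manip.grab_frame(n); f['img']=np.asarray(f['img']); f['z']=np.asarray(f['range_z']); f['o']=np.array(f['origin']); f['R']=np.array(f['rotation'])
    if f['R'].shape!=(3,3):
        from scipy.spatial.transform import Rotation as Ro
        q=f['R']; f['R']=Ro.from_quat([q[1],q[2],q[3],q[0]]).as_matrix()
    return f
def save(f,n): cv2.imwrite('pics/'+n+'.png',f['img'][:,:,::-1])
def rays(f,u,v):
    u=np.asarray(u,float);v=np.asarray(v,float)
    d=np.stack([(u-f['cx'])/f['fx'],-(v-f['cy'])/f['fy'],-np.ones_like(u)],-1)
    return d@f['R'].T
def cloud(f):
    v,u=np.mgrid[:f['z'].shape[0],:f['z'].shape[1]]
    return f['o']+rays(f,u,v)*f['z'][...,None]
def onz(f,u,v,z=0):
    d=rays(f,u,v); return f['o']+d*((z-f['o'][2])/d[...,2])[...,None]
E
python3 - <<'E'
from h import *
for n in('top','side'):
    f=grab(n); save(f,n+'0'); print(n,[k for k in f],f['fx'],f['cx'],f['o'],f['R'].round(3).tolist(),(f['z']>0).mean())
print(manip.state())
a,b=cv2.imread('pics/top0.png'),cv2.imread('pics/side0.png')
E
```

```text
top ['img', 'range_z', 'fx', 'fy', 'cx', 'cy', 'origin', 'rotation', 'z', 'o', 'R'] 347.06492459448793 251.30008297959841 [0.38507137 0.07352046 1.14731042] [[0.026, 0.989, -0.144], [-0.999, 0.029, 0.017], [0.021, 0.144, 0.989]] 0.9956715901692709
side ['img', 'range_z', 'fx', 'fy', 'cx', 'cy', 'origin', 'rotation', 'z', 'o', 'R'] 393.0322507677542 255.6855943544483 [ 0.07008944 -0.33775022  0.91220163] [[0.613, 0.633, -0.473], [-0.79, 0.488, -0.37], [-0.004, 0.6, 0.8]] 0.9961039225260416
{'time': 0.1, 'joint_pos': array([ 1.09000619e+00,  5.32835559e-02,  1.61415639e+00, -1.32015343e-05,
        1.47602211e+00, -1.18982398e-01]), 'joint_vel': array([-1.73726253e-06, -1.12920618e-03, -2.43178047e-03,  3.97710915e-04,
       -3.50282462e-04, -1.19987337e-03]), 'joint_efforts': array([-1.31582756e-04, -3.94900453e+01, -3.71365678e+01, -1.08569589e-04,
        3.92136208e-03, -1.28294491e-05]), 'tool_pos': array([0.22095583, 0.58403049, 0.23019067]), 'tool_rot': array([ 0.69537681,  0.12658848,  0.69575842, -0.12785409]), 'contact_force': array([ 0.2798004 , -0.21887058, -0.04610754]), 'ft_torque': array([0.00503824, 0.00559858, 0.02380363]), 'gripper_width': 0.9988259086449705}
```

View pics/top0.png

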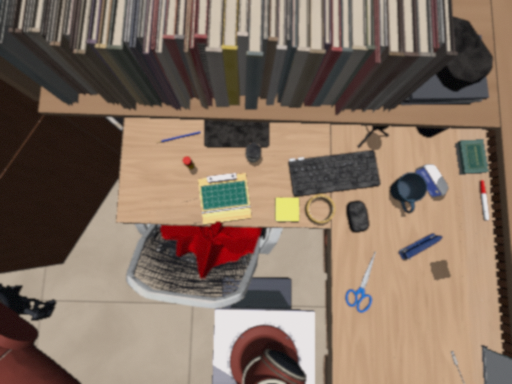

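View pics/side0.png

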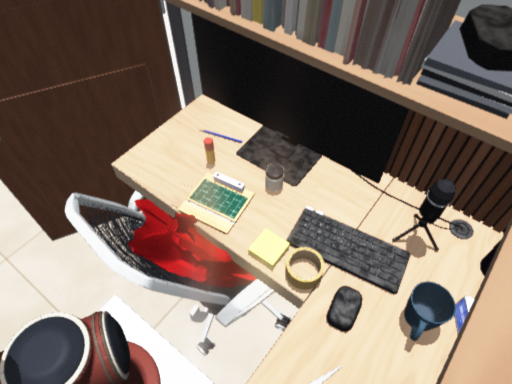

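The top view shows the board's green mat near (224,195), its fence near (222,177), the stop ahead of it near row 214 and the desk edge at about row 222. The glue stick is near (188,161), the jar near (254,153) and the notes near (287,209). The side view shows the same layout: mat at (220,198), fence at (229,182), jar at (274,178), glue stick at (209,152).

```bash
cat >> h.py <<'E'
def sub(f,mask,z,prior=None):
    "min-area rect of the mask's largest blob, in world on plane z"
    n,l,s,c=cv2.connectedComponentsWithStats(mask.astype(np.uint8))
    i=1+np.argmax(s[1:,4]); vv,uu=np.nonzero(l==i)
    cs=cv2.findContours((l==i).astype(np.uint8),cv2.RETR_EXTERNAL,cv2.CHAIN_APPROX_NONE)[0][0][:,0,:]
    p=onz(f,uu,vv,z)[:,:2]; w=onz(f,cs[:,0],cs[:,1],z)[:,:2]
    return s[i],p.mean(0),cv2.minAreaRect((w*1000).astype(np.float32))
def green(f):
    h=cv2.cvtColor(f['img'],cv2.COLOR_RGB2HSV); P=cloud(f)
    g=(h[...,0]>60)&(h[...,0]<100)&(h[...,1]>90)&(P[...,0]>.3)&(P[...,0]<1)&(P[...,1]<.6)&(P[...,1]>-.1)&(P[...,2]>-.05)&(P[...,2]<.06)
    return cv2.morphologyEx(g.astype(np.uint8),cv2.MORPH_CLOSE,np.ones((5,5)))
E
python3 - <<'E'
from h import *
for n in('top','side'):
    f=grab(n);P=cloud(f)
    print(n,'green',sub(f,green(f),.0105))
    g=green(f);vv,uu=np.nonzero(g);print(' z med',np.median(P[g>0][:,2]))
    # desk surface z and front edge via depth
    for y in np.arange(-.05,.5,.05):
        m=(abs(P[...,1]-y)<.02)&(abs(P[...,2])<.008)&(P[...,0]>.3)&(P[...,0]<1.1)
        if m.sum()>20: print(' y%.2f edge xmin %.4f z %.4f'%(y,P[m][:,0].min(),np.median(P[m][:,2])))
    # objects taller than 18mm around board
    m=((P[...,2]>.018)&(P[...,2]<.12)&(P[...,0]>.45)&(P[...,0]<.9)&(P[...,1]>-.05)&(P[...,1]<.5)).astype(np.uint8)
    k,l,s,c=cv2.connectedComponentsWithStats(m)
    for i in range(1,k):
        if s[i,4]>8:
            q=P[l==i]; print(' obj',s[i],q.min(0).round(3),q.max(0).round(3),'mean',q.mean(0).round(3))
    b=f['img'];o=(100,190) if 0 else None
    if n=='top': cv2.imwrite('pics/c1.png',cv2.resize(b[110:260,110:330,::-1],None,fx=3.5,fy=3.5,interpolation=cv2.INTER_CUBIC))
E
```

```text
top green (array([202, 182,  44,  26, 890], dtype=int32), array([0.5139504 , 0.14436332]), ((514.18212890625, 144.24346923828125), (70.37914276123047, 138.7938690185547), 8.77143669128418))
 z med 0.009709645151329882
 y-0.05 edge xmin 0.4137 z -0.0013
 y0.00 edge xmin 0.4154 z -0.0008
 y0.05 edge xmin 0.3530 z -0.0001
 y0.10 edge xmin 0.3516 z 0.0021
 y0.15 edge xmin 0.3508 z 0.0028
 y0.20 edge xmin 0.3005 z 0.0020
 y0.25 edge xmin 0.4152 z -0.0012
 y0.30 edge xmin 0.4139 z -0.0012
 y0.35 edge xmin 0.4157 z -0.0011
 y0.40 edge xmin 0.3022 z -0.0011
 y0.45 edge xmin 0.3023 z -0.0012
 obj [246 143  16  19 244] [0.628 0.027 0.02 ] [0.677 0.075 0.075] mean [0.649 0.052 0.064]
 obj [183 156  11  13 100] [0.597 0.246 0.019] [0.623 0.27  0.097] mean [0.607 0.256 0.075]
 obj [207 173  30  10 177] [0.554 0.105 0.019] [0.585 0.199 0.037] mean [0.569 0.152 0.03 ]
 obj [276 198   8  18 125] [ 0.451 -0.05   0.018] [ 0.508 -0.027  0.028] mean [ 0.479 -0.037  0.023]
side green (array([223, 189,  23,  29, 408], dtype=int32), array([0.52337323, 0.10195377]), ((517.8243408203125, 109.90290832519531),
[... 237 characters left out ...]
xmin 0.3479 z 0.0037
 y0.20 edge xmin 0.3038 z 0.0035
 y0.25 edge xmin 0.4096 z -0.0019
 y0.30 edge xmin 0.4090 z -0.0019
 y0.35 edge xmin 0.4091 z -0.0018
 y0.40 edge xmin 0.3008 z -0.0021
 y0.45 edge xmin 0.4085 z -0.0023
 obj [ 201   85  130   74 1392] [ 0.752 -0.05   0.019] [0.81  0.419 0.12 ] mean [0.763 0.167 0.098]
 obj [204 138  11  23 192] [0.593 0.243 0.018] [0.619 0.271 0.095] mean [0.602 0.252 0.063]
 obj [265 164  19  25 398] [0.622 0.023 0.018] [0.675 0.075 0.073] mean [0.642 0.045 0.056]
 obj [213 172  31  20 234] [0.548 0.101 0.018] [0.581 0.197 0.035] mean [0.564 0.148 0.028]
 obj [253 229  19  19 169] [ 0.45  -0.05   0.019] [ 0.507 -0.026  0.026] mean [ 0.479 -0.039  0.023]
```

View pics/c1.png

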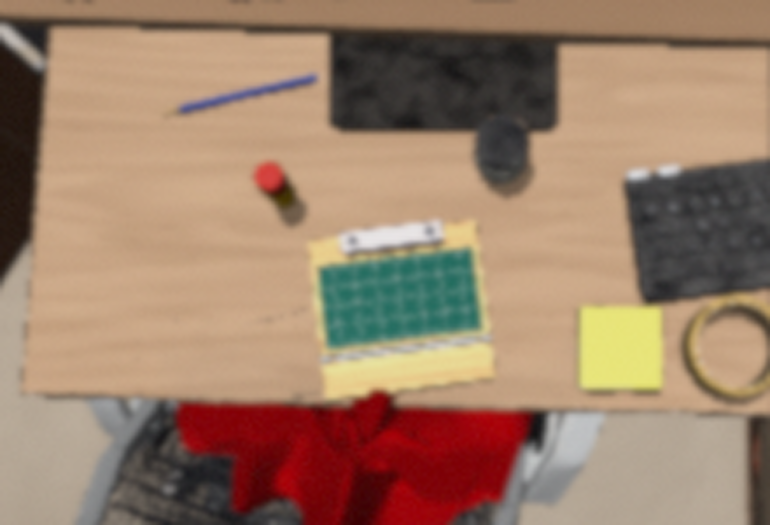

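The enlarged crop shows the board turned about 8.7°. The fence is uppermost near crop (390,237), the hinge line is at row ~350, and the stop's front lies just behind the desk edge. The glue stick and jar stand clear of the strip behind the fence.

Plan: hold the fingers part open along the fence and push on both its ends, which also squares the board.

```bash
cat >> h.py <<'E'
from scipy.spatial.transform import Rotation as Ro
def tool():
    s=manip.state(); q=s['tool_rot']; R=Ro.from_quat([q[1],q[2],q[3],q[0]]).as_matrix()
    return s,R,np.degrees(np.arctan2(-R[0,1],R[1,1]))
def go(x,y,z,yaw):
    s,R,w=tool(); d=R.T@(np.array([x,y,z])-s['tool_pos'])*1000
    print('from',s['tool_pos'].round(4),'yaw %.2f'%w,'shift',d.round(1),'turn %.3f'%-np.radians(yaw-w),'t',round(s['time'],2))
E
python3 - <<'E'
from h import *
go(.49,.145,.20,8.7)
f=grab('top');P=cloud(f)
for x in np.arange(.25,.42,.015):
    m=(abs(P[...,0]-x)<.0075)&(P[...,1]>.03)&(P[...,1]<.27)
    q=P[m]; print('x%.3f'%x,[round(float(np.max(q[abs(q[:,1]-y)<.02][:,2],initial=-9)),3) for y in(.05,.09,.13,.17,.21,.25)])
E
```

```text
from [0.221  0.5842 0.2305] yaw -20.73 shift [  30.9 -315.5  407. ] turn -0.514 t 0.2
x0.250 [0.036, 0.035, -0.005, 0.025, 0.068, 0.006]
x0.265 [0.003, -0.029, -0.038, 0.036, 0.067, -0.026]
x0.280 [-0.028, -0.059, -0.072, 0.057, 0.063, -0.049]
x0.295 [-0.058, -0.07, -0.071, 0.049, 0.051, -0.094]
x0.310 [-0.085, -0.077, -0.081, 0.043, 0.037, -0.055]
x0.325 [0.036, 0.054, 0.04, 0.029, 0.025, -0.074]
x0.340 [0.034, 0.048, 0.039, 0.011, 0.008, -0.067]
x0.355 [0.022, 0.02, 0.017, -0.003, -0.004, -0.076]
x0.370 [-0.001, 0.001, -0.008, -0.005, 0.003, -0.08]
x0.385 [-0.015, 1.147, -0.004, 0.068, 0.003, -0.031]
x0.400 [-0.03, -0.021, 0.011, 0.053, -0.003, -0.044]
x0.415 [0.004, 0.002, 0.02, 0.036, 0.011, 0.004]
```

Run:
```python
from h import *
for n in('side','top'):
    f=grab(n);P=cloud(f);h=cv2.cvtColor(f['img'],cv2.COLOR_RGB2HSV)
    red=((h[...,0]<6)|(h[...,0]>172))&(h[...,1]>170)&(h[...,2]>90)&(P[...,0]<.46)
    q=P[red]; print(n,red.sum())
    for x in np.arange(.2,.43,.02):
        print('x%.2f'%x,[(lambda z:(round(float(z.max()),3),len(z)) if len(z) else '-')(q[(abs(q[:,0]-x)<.01)&(abs(q[:,1]-y)<.02)][:,2]) for y in(.01,.05,.09,.13,.17,.21,.25,.29)])
    a=f['img'][170:300,110:280] if n=='side' else f['img'][190:300,130:290]
    cv2.imwrite(f'pics/r_{n}.png',cv2.resize(a[:,:,::-1],(600,460),interpolation=cv2.INTER_CUBIC))
```

```text
side 3740
x0.20 ['-', '-', '-', '-', '-', '-', '-', '-']
x0.22 ['-', '-', '-', '-', '-', '-', '-', '-']
x0.24 ['-', '-', '-', '-', (0.037, 1), (0.065, 13), '-', '-']
x0.26 ['-', '-', '-', '-', (0.055, 94), (0.069, 60), (-0.045, 1), '-']
x0.28 ['-', '-', '-', (-0.072, 12), (0.065, 257), (0.064, 14), '-', '-']
x0.30 ['-', '-', (-0.071, 23), (-0.075, 78), (0.047, 263), (0.045, 5), '-', (-0.055, 20)]
x0.32 ['-', (0.036, 3), (0.053, 69), (0.04, 76), (0.032, 245), '-', '-', (-0.05, 73)]
x0.34 ['-', (0.033, 51), (0.044, 132), (0.036, 188), (0.012, 221), (0.008, 1), (-0.067, 24), (-0.041, 68)]
x0.36 ['-', (0.01, 30), (0.013, 88), (0.004, 48), (-0.0, 104), (-0.0, 15), (-0.068, 52), (-0.016, 89)]
x0.38 [(-0.021, 17), (-0.014, 71), (-0.009, 87), (-0.004, 66), (0.065, 159), (0.003, 29), (-0.034, 98), (-0.018, 155)]
x0.40 [(-0.032, 70), (-0.029, 88), (-0.016, 70), (-0.006, 30), (0.052, 16), (-0.007, 7), (-0.051, 57), (-0.042, 64)]
x0.42 [(-0.034, 41), (-0.031, 4), (-0.044, 1), '-', '-', (-0.015, 1), (-0.06, 14), (-0.061, 15)]
top 2652
x0.20 ['-', '-', '-', '-', '-', '-', '-', '-']
x0.22 ['-', '-'
[... 251 characters left out ...]
, 59), (0.047, 38), (0.054, 63), (-0.057, 4), (-0.093, 2)]
x0.32 ['-', (-0.091, 8), (0.055, 44), (-0.084, 63), (0.033, 32), (0.035, 61), (-0.062, 34), (-0.054, 18)]
x0.34 ['-', (0.035, 54), (0.048, 84), (0.045, 57), (0.014, 27), (0.016, 60), (-0.068, 64), (-0.042, 22)]
x0.36 ['-', (0.017, 72), (0.017, 72), (0.015, 73), (-0.006, 74), (0.0, 55), (-0.073, 71), (-0.038, 58)]
x0.38 [(-0.029, 6), (-0.009, 71), (1.147, 80), (-0.003, 71), (0.066, 78), (0.002, 56), (-0.029, 69), (-0.019, 78)]
x0.40 [(-0.034, 19), (-0.027, 69), (-0.022, 72), (-0.004, 71), (0.058, 61), (-0.004, 60), (-0.046, 66), (-0.036, 72)]
x0.42 ['-', (-0.041, 1), (-0.04, 9), (0.014, 6), (0.037, 38), '-', (-0.066, 10), (-0.068, 3)]
```

View pics/r_side.png

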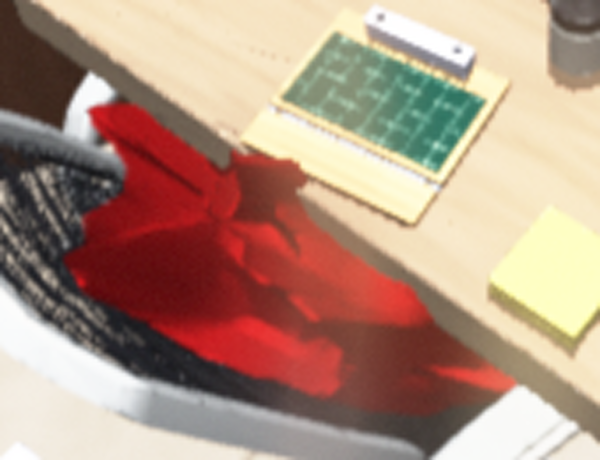

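The crop shows a red cloth over the chair, with a tip reaching about the desk edge near y 0.17. I'll watch the forces there. Moving now, to above the board.

Request:
play_rows(
  plan=[
    [4, -40, 51, -0.06, -0.4],
    [8, -80, 102, -0.13, -0.4],
    [12, -120, 153, -0.2, -0.4],
    [16, -160, 204, -0.26, -0.4],
    [20, -200, 255, -0.33, -0.4],
    [24, -240, 306, -0.39, -0.4],
    [28, -280, 357, -0.46, -0.4],
    [31, -315, 407, -0.514, -0.4],
  ],
)

```text
time: 1.35
tool_pos: [0.4825, 0.157, 0.2013]
tool_rot: [0.705, -0.054, 0.705, 0.055]
contact_force: [1.1, 0.9, 0.3]
gripper_width: 0.704
```

Run:
```python
from h import *
s,R,w=tool();print(s['gripper_width'],s['contact_force'].round(2))
go(.50,.148,.05,8.7);go(.606,.158,.05,8.7);go(.606,.158,.01,8.7)
```

```text
0.7037592019904128 [1.09 0.85 0.34]
from [0.4825 0.157  0.2013] yaw 8.82 shift [151.4 -11.7  15.8] turn 0.002 t 1.35
from [0.4825 0.157  0.2013] yaw 8.82 shift [151.5 -18.  122. ] turn 0.002 t 1.35
from [0.4825 0.157  0.2013] yaw 8.82 shift [191.5 -18.  122. ] turn 0.002 t 1.35
```

Request:
play_rows(
  plan=[
    [50, 0, 5, 0, -0.4],
    [100, 1, 10, 0, -0.4],
    [145, 1, 10, 0, -0.4],
    [149, 0, 40, 0, -0.4],
    [149, -2, 75, 0, -0.4],
    [149, -4, 100, 0, -0.4],
    [149, -5, 117, 0, -0.4],
    [149, -5, 117, 0, -0.4],
  ],
)

```text
time: 2.35
tool_pos: [0.599, 0.1717, 0.0523]
tool_rot: [0.705, -0.054, 0.705, 0.054]
contact_force: [-0.4, -0.5, 0.1]
gripper_width: 0.703
```

Request:
play_rows(
  plan=[
    [15, 0, 0, 0, -0.4],
    [30, 0, 0, 0, -0.4],
    [40, 0, 0, 0, -0.4],
    [40, 0, 0, 0, -0.4],
  ],
)

```text
time: 2.85
tool_pos: [0.5966, 0.1715, 0.0102]
tool_rot: [0.704, -0.054, 0.706, 0.054]
contact_force: [-0.5, 0.0, -0.2]
gripper_width: 0.698
```

Run:
```python
from h import *
s,R,w=tool();print(w,s['tool_pos'],s['contact_force'].round(2))
f=grab('top');g=grab('side')
a=cv2.resize(f['img'][110:240,160:300],(560,520),interpolation=cv2.INTER_CUBIC)[:500]
cv2.imwrite('pics/m1.png',a[:,:,::-1])
b=cv2.resize(g['img'][120:260,150:320],(680,560),interpolation=cv2.INTER_CUBIC)
cv2.imwrite('pics/m2.png',b[:,:,::-1])
```

```text
8.72466712898961 [0.59657828 0.17147965 0.01024352] [-0.53  0.02 -0.24]
```

View pics/m2.png

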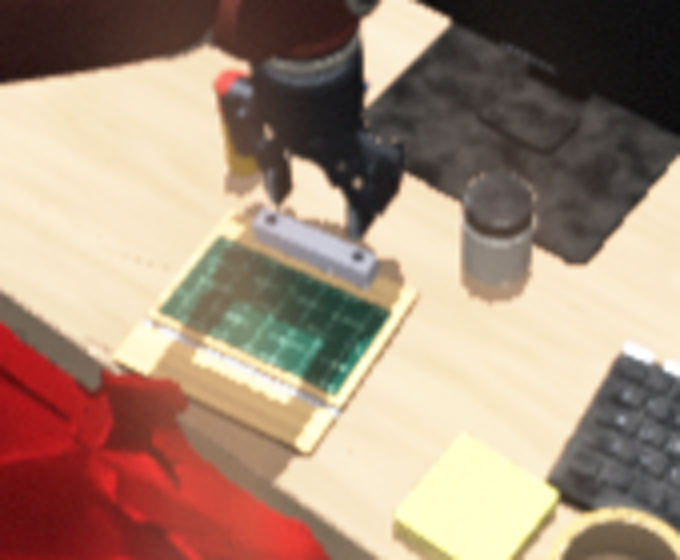

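The crop shows the fingers behind the fence but about 15 mm too far left, with the left finger near the glue stick. The board has not moved. I'll shift right, then close on the fence.

Request:
play_rows(
  plan=[
    [0, -9, 2, 0, -0.4],
    [0, -16, 2, 0, -0.4],
    [0, -16, 2, 0, -0.4],
  ],
)

```text
time: 3.32
tool_pos: [0.603, 0.1554, 0.0125]
tool_rot: [0.705, -0.053, 0.705, 0.053]
contact_force: [-0.5, 0.3, -1.0]
gripper_width: 0.701
```

Request:
play_rows(
  plan=[
    [0, 0, -3, 0, -0.4],
    [0, 0, -6, 0, -0.4],
    [0, 0, -9, 0, -0.4],
    [0, 0, -11, 0, -0.4],
    [0, 0, -12, 0, -0.4],
  ],
)

```text
time: 3.95
tool_pos: [0.5905, 0.1544, 0.0121]
tool_rot: [0.705, -0.054, 0.705, 0.054]
contact_force: [0.3, 0.1, -0.7]
gripper_width: 0.703
```

```bash
cat >> h.py <<'E'
def board():
    s,R,w=tool();print('tool',s['tool_pos'].round(4),'yaw %.2f'%w,'F',s['contact_force'].round(2),'t',round(s['time'],2))
    for n in('top','side'):
        f=grab(n); P=cloud(f); g=green(f)
        r=sub(f,g,.0105); 
        m=(abs(P[...,2])<.006)&(P[...,0]>.38)&(P[...,0]<.5)&(P[...,1]>.24)&(P[...,1]<.42)
        print(n,'green px',r[0][4],'c',np.round(r[2][0],1),'size',np.round(r[2][1],1),'ang %.2f'%r[2][2])
        # panel/stop yellow & hinge line samples
E
python3 -c "
from h import *
board()"
```

```text
tool [0.5905 0.1544 0.0121] yaw 8.73 F [ 0.29  0.09 -0.7 ] t 3.95
top green px 49 c [525.   79.8] size [67.1  7.9] ang 6.46
side green px 231 c [519.5  96.4] size [72.9 43. ] ang 15.20
```

Request:
play_rows(
  plan=[
    [0, 0, -4, 0, -0.4],
    [0, 1, -9, 0.03, -0.4],
    [0, 1, -13, 0.055, -0.4],
    [0, 2, -17, 0.08, -0.4],
    [0, 2, -21, 0.105, -0.4],
    [0, 2, -25, 0.13, -0.4],
    [0, 3, -29, 0.152, -0.4],
    [0, 3, -32, 0.152, -0.4],
  ],
)

```text
time: 5.05
tool_pos: [0.5586, 0.1525, 0.0124]
tool_rot: [0.707, 0.0, 0.707, 0.0]
contact_force: [2.8, -1.4, 0.3]
gripper_width: 0.7
```

```bash
sed -i 's/(h\[...,1\]>90)&/(h[...,1]>75)\&(h[...,2]>25)\&/; s/h\[...,0\]>60/h[...,0]>68/' h.py
python3 - <<'E'
from h import *
board()
f=grab('top');g=grab('side')
a=cv2.resize(f['img'][140:240,180:270],(450,500),interpolation=cv2.INTER_CUBIC)
b=cv2.resize(g['img'][140:260,150:270],(500,500),interpolation=cv2.INTER_CUBIC)[:, :345]
cv2.imwrite('pics/m3.png',np.hstack([a,b])[:,:,::-1])
E
```

```text
tool [0.5586 0.1525 0.0124] yaw -0.00 F [ 2.77 -1.4   0.34] t 5.05Traceback (most recent call last):
  File "<stdin>", line 2, in <module>
  File "h.py", line 41, in board
    r=sub(f,g,.0105);
  File "h.py", line 22, in sub
    i=1+np.argmax(s[1:,4]); vv,uu=np.nonzero(l==i)
        ~~~~~~~~~^^^^^^^^^
    return _wrapfunc(a, 'argmax', axis=axis, out=out, **kwds)
    return bound(*args, **kwds)
ValueError: attempt to get argmax of an empty sequence
```

Request:
play_rows(
  plan=[
    [0, 0, -4, 0, -0.4],
    [0, 0, -8, 0, -0.4],
    [0, 0, -12, 0, -0.4],
    [0, 0, -16, 0, -0.4],
    [0, 0, -20, 0, -0.4],
    [0, 0, -24, 0, -0.4],
    [0, 0, -25, 0, -0.4],
  ],
)

```text
time: 5.98
tool_pos: [0.5335, 0.1525, 0.0123]
tool_rot: [0.707, -0.0, 0.707, 0.0]
contact_force: [4.2, 0.5, 1.3]
gripper_width: 0.702
```

Run:
```python
from h import *
s,R,w=tool();print(w,s['tool_pos'],s['contact_force'].round(2))
g=grab('side')
b=cv2.resize(g['img'][150:260,150:270],(720,600),interpolation=cv2.INTER_CUBIC)
cv2.imwrite('pics/m4.png',b[:,:570,::-1])
```

```text
0.01156555776172043 [0.53351034 0.15253942 0.01228733] [4.22 0.55 1.3 ]
```

View pics/m4.png

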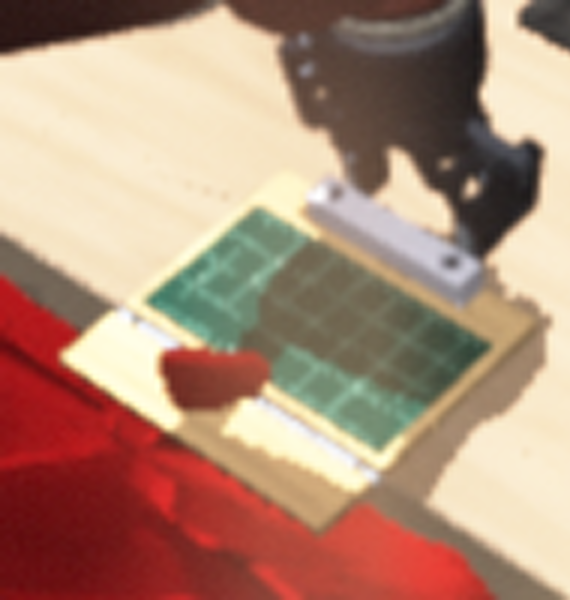

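The crop shows the board now parallel to the desk edge. Its hinge line (white dashes, crop (130,312) to (375,478)) lies about over the edge and the stop is fully out. The red cloth tip passes through the stop without resistance, so it is only visual.

Run:
```python
from h import *
g=grab('side')
for z in(.01,.006): print(onz(g,[150+130/6,150+375/6],[150+312/6,150+478/6],z).round(4))
print('rear right corner',onz(g,150+545/6,150+320/6,.01), 'fence top corners',onz(g,[150+325/6,150+482/6,150+312/6,150+462/6],[150+180/6,150+268/6,150+205/6,150+300/6],.032).round(4).tolist())
# desk front edge by luminance step along world-x profiles, right (y .0..-.02) and left (y .26..36)
L=cv2.cvtColor(g['img'],cv2.COLOR_RGB2GRAY).astype(np.float32)
for y in(-.15,-.12,.03,.26,.29,.32,.35,.38):
    xs=np.arange(.385,.435,.0005); p=(np.stack([xs,0*xs+y,0*xs],-1)-g['o'])@g['R']
    u=g['cx']+g['fx']*p[:,0]/-p[:,2]; v=g['cy']-g['fy']*p[:,1]/-p[:,2]
    q=cv2.remap(L,u.astype(np.float32)[None],v.astype(np.float32)[None],cv2.INTER_LINEAR)[0]
    d=np.gradient(cv2.GaussianBlur(q[None],(9,1),2)[0]); print(y,'edge',xs[np.argmax(d)].round(4))
```

```text
[[0.4212 0.2361 0.01  ]
 [0.4238 0.086  0.01  ]]
[[0.4228 0.2387 0.006 ]
 [0.4254 0.0879 0.006 ]]
rear right corner [0.53591747 0.07997177 0.01      ] fence top corners [[0.5235, 0.2033, 0.032], [0.5294, 0.1112, 0.032], [0.5086, 0.1981, 0.032], [0.51, 0.1068, 0.032]]
-0.15 edge 0.412
-0.12 edge 0.4125
0.03 edge 0.4115
0.26 edge 0.413
0.29 edge 0.4095
0.32 edge 0.4105
0.35 edge 0.41
0.38 edge 0.41
```

Request:
play_rows(
  plan=[
    [0, 0, -3, 0, -0.4],
    [0, 0, -6, 0, -0.4],
    [0, 0, -9, 0, -0.4],
    [0, 0, -12, 0, -0.4],
    [0, 0, -14, 0, -0.4],
    [0, 0, -14, 0, -0.4],
  ],
)

```text
time: 6.82
tool_pos: [0.5193, 0.1525, 0.0121]
tool_rot: [0.707, -0.0, 0.707, 0.0]
contact_force: [3.4, 0.5, 3.1]
gripper_width: 0.698
```

Request:
play_rows(
  plan=[
    [0, 0, 5, 0, -0.4],
    [-20, 0, 10, 0, -0.4],
    [-60, 0, 10, 0, -0.4],
    [-60, 40, 10, 0, -0.4],
    [-60, 90, 10, 0, -0.4],
    [-60, 140, 0, 0, -0.4],
    [-60, 160, 0, 0, -0.4],
  ],
)

```text
time: 7.7
tool_pos: [0.5172, 0.314, 0.0703]
tool_rot: [0.705, -0.002, 0.709, 0.0]
contact_force: [0.8, -0.2, -0.3]
gripper_width: 0.696
```

```bash
cat >> h.py <<'E'
def edge(g,y0,z,lo,hi,sgn):
    L=cv2.cvtColor(g['img'],cv2.COLOR_RGB2GRAY).astype(np.float32)
    xs=np.arange(lo,hi,.0005); p=(np.stack([xs,0*xs+y0,0*xs+z],-1)-g['o'])@g['R']
    u=g['cx']+g['fx']*p[:,0]/-p[:,2]; v=g['cy']-g['fy']*p[:,1]/-p[:,2]
    q=cv2.remap(L,u.astype(np.float32)[None],v.astype(np.float32)[None],cv2.INTER_LINEAR)[0]
    d=np.gradient(cv2.GaussianBlur(q[None],(9,1),2)[0])*sgn
    return xs[np.argmax(d)]
def look(name):
    s,R,w=tool();print('tool',s['tool_pos'].round(4),'yaw %.2f'%w,'F',s['contact_force'].round(2),'t',round(s['time'],2))
    for n in('top','side'):
        g=grab(n);r=sub(g,green(g),.0105)
        print(n,'green',r[0][4],np.round(r[1],4),np.round(r[2][0],1),np.round(r[2][1],1),'ang %.2f'%r[2][2])
        print('  desk edge',[round(edge(g,y,0,.385,.435,1),4) for y in(-.14,-.12,-.1,.27,.3,.33,.36)])
        P=cloud(g);m=(P[...,2]>.027)&(P[...,2]<.04)&(P[...,0]>.45)&(P[...,0]<.62)&(P[...,1]>.08)&(P[...,1]<.23)
        if m.sum()>10:
            q=(P[m][:,:2]*1000).astype(np.float32);print('  fence',m.sum(),q.mean(0),cv2.minAreaRect(q))
        if n==name[1]:
            c=cv2.resize(g['img'][name[2]:name[2]+120,name[3]:name[3]+140],(700,600),interpolation=cv2.INTER_CUBIC);cv2.imwrite('pics/'+name[0]+'.png',c[:,:,::-1])
E
python3 -c "
from h import *
look(('m5','top',140,160))"
```

```text
tool [0.5172 0.314  0.0703] yaw 0.17 F [ 0.82 -0.18 -0.3 ] t 7.7
top green 892 [0.4458 0.1535] [444.  154.9] [ 71.6 139.7] ang 1.54
  desk edge [np.float64(0.4175), np.float64(0.418), np.float64(0.4175), np.float64(0.4105), np.float64(0.4295), np.float64(0.4055), np.float64(0.395)]
  fence 165 [499.63666 151.0726 ] ((499.1346435546875, 152.94581604003906), (16.963762283325195, 93.83538818359375), 1.6374995708465576)
side green 23 [0.4698 0.0878] [468.3  85.1] [22.8 11.6] ang 33.86
  desk edge [np.float64(0.412), np.float64(0.4125), np.float64(0.413), np.float64(0.411), np.float64(0.39), np.float64(0.4105), np.float64(0.413)]
  fence 192 [495.72488 150.578  ] ((496.2030944824219, 151.31996154785156), (19.080162048339844, 94.96613311767578), 0.446299284696579)
```

View pics/m5.png

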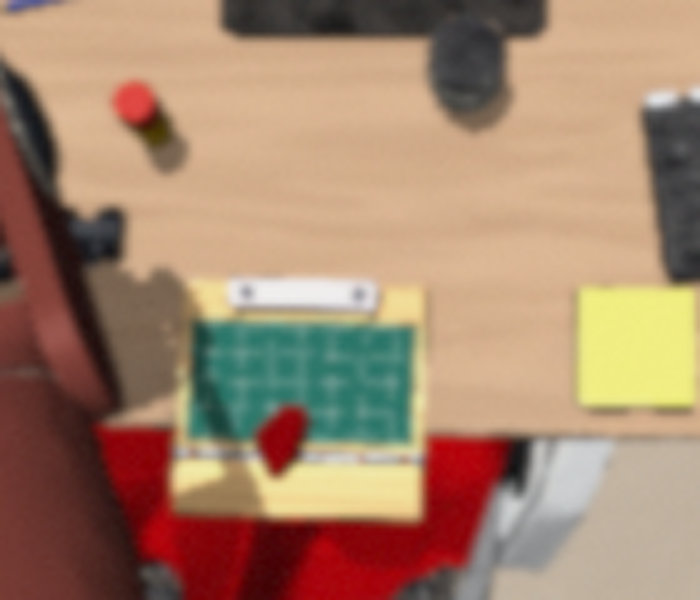

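The crop shows the board's front beyond the desk edge: hinge line at crop (172,453)–(420,460), desk edge near row 427–437. The glue stick, jar and notes look untouched. I'll check squareness with line fits.

```bash
cat >> h.py <<'E'
def fit(g,ys,z,lo,hi,sgn):
    x=np.array([edge(g,y,z,lo,hi,sgn) for y in ys]); ok=np.ones(len(x),bool)
    for _ in range(4):
        p=np.polyfit(ys[ok],x[ok],1); r=abs(np.polyval(p,ys)-x); ok=r<max(.0012,1.5*np.median(r))
    return 'x@.15 %.4f yaw %.2f deg n%d'%(np.polyval(p,.15),-np.degrees(np.arctan(p[0])),ok.sum())
E
python3 - <<'E'
from h import *
yb=np.arange(.09,.215,.005)
for n in('top','side'):
    g=grab(n)
    print(n,'mat rear',fit(g,yb,.0105,.465,.495,1),'| mat front',fit(g,yb,.0105,.395,.425,-1),'| stop front',fit(g,np.arange(.085,.225,.005),.01,.34,.385,1),'| desk',fit(g,np.arange(-.17,.05,.005),0,.395,.43,1),'| fence rear',fit(g,np.arange(.115,.19,.005),.032,.495,.53,-1),'| panel rear',fit(g,np.r_[np.arange(.082,.10,.003),np.arange(.207,.225,.003)],.01,.495,.53,-1))
E
```

```text
top mat rear x@.15 0.4821 yaw 0.31 deg n18 | mat front x@.15 0.4057 yaw 0.02 deg n13 | stop front x@.15 0.3565 yaw 0.47 deg n22 | desk x@.15 0.4104 yaw 1.53 deg n34 | fence rear x@.15 0.5091 yaw 1.73 deg n13 | panel rear x@.15 0.5082 yaw -1.34 deg n12
side mat rear x@.15 0.4809 yaw 0.09 deg n23 | mat front x@.15 0.4024 yaw 0.40 deg n15 | stop front x@.15 0.3553 yaw -0.24 deg n28 | desk x@.15 0.4112 yaw 0.21 deg n42 | fence rear x@.15 0.5071 yaw -0.25 deg n13 | panel rear x@.15 0.5062 yaw -0.26 deg n10
```

Square to within about 0.3°, and the overhang comes out around 15–18 mm. Next, over the stop.

Request:
play_rows(
  plan=[
    [0, -25, -25, 0, -0.4],
    [0, -50, -50, 0, -0.4],
    [0, -80, -80, 0, -0.4],
    [0, -110, -110, 0, -0.4],
    [0, -140, -135, 0, -0.4],
    [0, -161, -153, 0, -0.4],
    [20, -161, -155, 0, -0.4],
    [40, -161, -155, 0, -0.4],
  ],
)

```text
time: 8.9
tool_pos: [0.3645, 0.1498, 0.0317]
tool_rot: [0.707, 0.001, 0.707, -0.001]
contact_force: [0.2, 0.1, -0.7]
gripper_width: 0.701
```

Request:
play_rows(
  plan=[
    [0, 0, 0, 0, -0.4],
    [0, 0, 0, 0, -0.4],
  ],
)

```text
time: 9.15
tool_pos: [0.365, 0.1509, 0.0326]
tool_rot: [0.707, 0.0, 0.707, -0.0]
contact_force: [0.1, -0.1, -0.0]
gripper_width: 0.699
```

Request:
play_rows(
  plan=[
    [6, 1, -4, 0, -0.4],
    [12, 1, -4, 0, -0.4],
    [17, 1, -4, 0, -0.4],
    [21, 1, -4, 0, -0.4],
    [25, 1, -4, 0, -0.4],
    [29, 1, -4, 0, -0.4],
    [33, 1, -4, 0, -0.4],
  ],
)

```text
time: 10.02
tool_pos: [0.3603, 0.1524, -0.0011]
tool_rot: [0.707, -0.0, 0.707, 0.0]
contact_force: [-2.0, -0.8, 2.2]
gripper_width: 0.695
```

Request:
play_rows(
  plan=[
    [4, 0, 0, 0, -0.4],
    [8, 0, 0, 0, -0.4],
    [12, 0, 0, 0, -0.4],
  ],
)

```text
time: 10.4
tool_pos: [0.3612, 0.1525, -0.0128]
tool_rot: [0.708, -0.0, 0.707, 0.0]
contact_force: [-0.5, 0.1, 1.7]
gripper_width: 0.699
```

Request:
play_rows(
  plan=[
    [4, 0, 0, 0, -0.4],
    [8, 0, 0, 0, -0.4],
    [12, 0, 0, 0, -0.4],
  ],
)

```text
time: 10.78
tool_pos: [0.3605, 0.1524, -0.0252]
tool_rot: [0.707, -0.0, 0.707, 0.0]
contact_force: [-0.8, 0.4, 1.9]
gripper_width: 0.698
```

Run:
```python
from h import *
s,R,w=tool();print(w,s['tool_pos'],s['contact_force'].round(2))
g=grab('side')
b=cv2.resize(g['img'][150:260,150:260],(600,600),interpolation=cv2.INTER_CUBIC)
cv2.imwrite('pics/m6.png',b[:,:,::-1])
```

```text
0.013823342124002887 [ 0.36050314  0.15239225 -0.02518548] [-0.8   0.44  1.93]
```

View pics/m6.png

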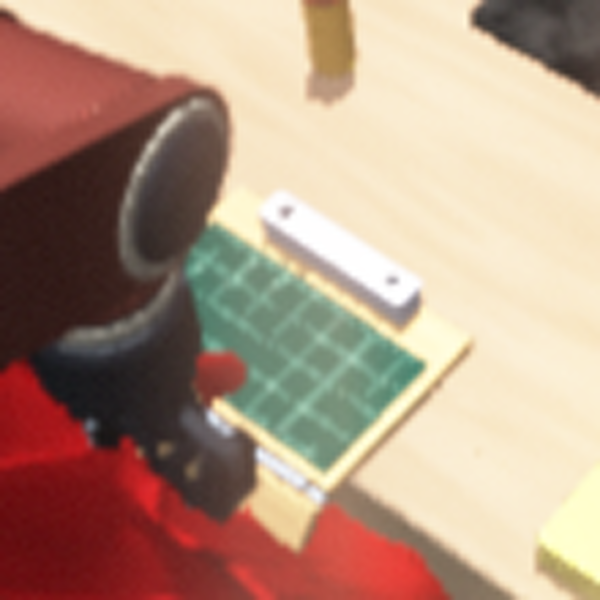

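The crop shows the stop folding down under the fingers, its right end near (285,515), with the board still flat. Going down further, then in.

Request:
play_rows(
  plan=[
    [4, 0, 0, 0, -0.4],
    [8, 0, 0, 0, -0.4],
    [12, 0, 0, 0, -0.4],
    [16, 0, 0, 0, -0.4],
    [20, 0, 0, 0, -0.4],
    [24, 0, 0, 0, -0.4],
    [24, 0, 0, 0, -0.4],
  ],
)

```text
time: 11.7
tool_pos: [0.3603, 0.1523, -0.0493]
tool_rot: [0.707, -0.0, 0.707, -0.0]
contact_force: [-0.6, 0.6, -0.1]
gripper_width: 0.697
```

Request:
play_rows(
  plan=[
    [0, 0, 2, 0, -0.4],
    [0, 0, 4, 0, -0.4],
    [0, 0, 6, 0, -0.4],
    [0, 0, 8, 0, -0.4],
  ],
)

```text
time: 12.2
tool_pos: [0.3685, 0.1524, -0.049]
tool_rot: [0.707, -0.0, 0.707, 0.0]
contact_force: [-2.0, -0.3, -2.5]
gripper_width: 0.71
```

Request:
play_rows(
  plan=[
    [0, 0, 1, 0, -0.4],
    [0, 0, 2, 0, -0.4],
    [0, 0, 3, 0, -0.4],
    [0, 0, 4, 0, -0.4],
  ],
)

```text
time: 12.7
tool_pos: [0.3727, 0.1524, -0.0489]
tool_rot: [0.707, -0.0, 0.707, 0.0]
contact_force: [-3.1, 0.5, -1.5]
gripper_width: 0.705
```

Run:
```python
from h import *
s,R,w=tool();print(w,s['tool_pos'],s['contact_force'].round(2))
yb=np.arange(.09,.215,.005)
g=grab('side')
print('mat rear',fit(g,yb,.0105,.465,.495,1),'panel rear',fit(g,np.r_[np.arange(.082,.10,.003),np.arange(.207,.225,.003)],.01,.495,.53,-1),fit(g,np.arange(.115,.19,.005),.032,.495,.53,-1))
```

```text
0.013551242237030851 [ 0.37265089  0.15241393 -0.04888334] [-3.11  0.51 -1.46]
mat rear x@.15 0.4917 yaw -0.05 deg n25 panel rear x@.15 0.5181 yaw -0.53 deg n11 x@.15 0.5190 yaw 1.12 deg n12
```

The force readings and the fit show the board slid back about 11 mm instead of the stop folding the rest of the way, because finger friction worked against the fold. I'll push the board out again to the same place, then finish the fold with shut fingers moving down along the tip, so that friction helps.

Request:
play_rows(
  plan=[
    [0, 0, -8, 0, -0.4],
    [-35, 0, -12, 0, -0.4],
    [-80, 0, -12, 0, -0.4],
    [-112, 0, 10, 0, -0.4],
    [-112, 0, 55, 0, -0.4],
    [-112, 0, 105, 0, -0.4],
    [-112, 0, 155, 0, -0.4],
    [-112, 0, 176, 0, -0.4],
  ],
)

```text
time: 13.75
tool_pos: [0.5517, 0.1524, 0.0642]
tool_rot: [0.708, 0.0, 0.706, -0.0]
contact_force: [-0.7, 0.7, -0.2]
gripper_width: 0.697
```

Request:
play_rows(
  plan=[
    [0, 0, 1, 0, -0.4],
    [25, 0, 1, 0, -0.4],
    [48, 0, 1, 0, -0.4],
    [50, 0, 0, 0, -0.4],
  ],
)

```text
time: 14.25
tool_pos: [0.5459, 0.1524, 0.0114]
tool_rot: [0.706, -0.0, 0.709, 0.0]
contact_force: [0.1, 0.6, -0.8]
gripper_width: 0.696
```

Request:
play_rows(
  plan=[
    [0, 0, -5, 0, -0.4],
    [0, 0, -10, 0, -0.4],
    [0, 0, -14, 0, -0.4],
    [0, 0, -18, 0, -0.4],
    [0, 0, -21, 0, -0.4],
    [0, 0, -24, 0, -0.4],
    [0, 0, -27, 0, -0.4],
    [0, 0, -27, 0, -0.4],
  ],
)

```text
time: 15.25
tool_pos: [0.522, 0.1525, 0.0137]
tool_rot: [0.707, -0.0, 0.707, 0.0]
contact_force: [1.8, 0.7, 2.2]
gripper_width: 0.703
```

Request:
play_rows(
  plan=[
    [0, 0, 0, 0, -0.4],
  ],
)

```text
time: 15.38
tool_pos: [0.522, 0.1525, 0.0135]
tool_rot: [0.707, -0.0, 0.707, 0.0]
contact_force: [2.1, -0.3, 1.5]
gripper_width: 0.697
```

Request:
play_rows(
  plan=[
    [0, 0, -2, 0, -0.4],
    [0, 0, -3, 0, -0.4],
    [0, 0, -3, 0, -0.4],
    [0, 0, 5, 0, -0.4],
    [-25, 0, 6, 0, -0.4],
    [-60, 0, 0, 0, 1],
    [-60, 0, -40, 0, 1],
    [-60, 0, -80, 0, 1],
  ],
)

```text
time: 16.38
tool_pos: [0.4395, 0.1522, 0.0723]
tool_rot: [0.706, -0.0, 0.708, -0.0]
contact_force: [-0.2, 0.3, 0.4]
gripper_width: 0.059
```

Request:
play_rows(
  plan=[
    [0, 0, -40, 0, 1],
    [0, 0, -75, 0, 1],
    [0, 0, -89, 0, 1],
    [0, 0, -89, 0, 1],
  ],
)

```text
time: 16.88
tool_pos: [0.3507, 0.1523, 0.0718]
tool_rot: [0.706, -0.001, 0.708, 0.0]
contact_force: [-0.2, 0.3, 1.1]
gripper_width: -0.001
```

Run:
```python
from h import *
s,R,w=tool();print(w,s['tool_pos'],s['contact_force'].round(2),s['gripper_width'])
yb=np.arange(.09,.215,.005)
for n in('side','top'):
    g=grab(n)
    print(n,'mat rear',fit(g,yb,.0105,.465,.495,1),'fence rear',fit(g,np.arange(.115,.19,.005),.032,.495,.53,-1))
g=grab('side')
b=cv2.resize(g['img'][150:260,150:260],(600,600),interpolation=cv2.INTER_CUBIC)
cv2.imwrite('pics/m7.png',b[:,:,::-1])
```

```text
0.049167598411598554 [0.35067066 0.15225002 0.07175708] [-0.21  0.28  1.15] -0.0008487466174089834
side mat rear x@.15 0.4803 yaw -0.15 deg n25 fence rear x@.15 0.5070 yaw -0.16 deg n13
top mat rear x@.15 0.4822 yaw 0.50 deg n15 fence rear x@.15 0.5090 yaw 1.38 deg n13
```

View pics/m7.png

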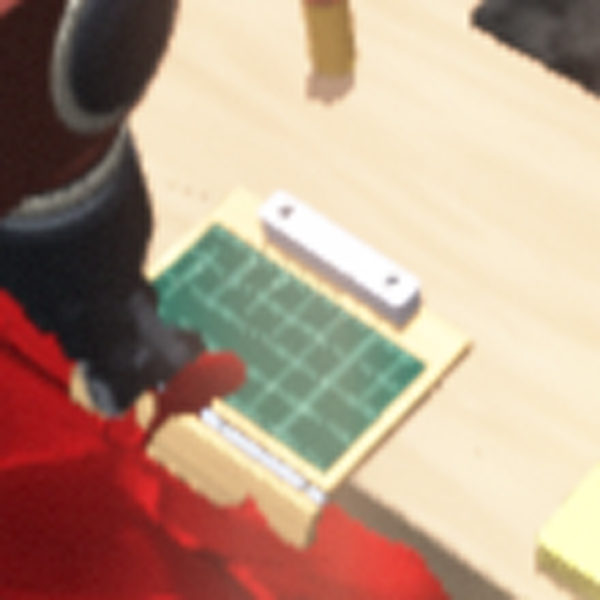

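The crop shows the board pushed out again and the stop about two-thirds down (right end near (300,525)). Going down in front of it.

Request:
play_rows(
  plan=[
    [30, 0, 0, 0, 1],
    [60, 0, 0, 0, 1],
    [90, 0, 0, 0, 1],
    [100, 0, 3, 0, 1],
    [101, 0, 7, 0, 1],
    [101, 0, 7, 0, 1],
  ],
)

```text
time: 17.77
tool_pos: [0.3613, 0.1526, -0.0267]
tool_rot: [0.708, 0.0, 0.706, 0.0]
contact_force: [0.3, 0.2, 0.8]
gripper_width: -0.003
```

Request:
play_rows(
  plan=[
    [3, 0, 2, 0, 1],
    [6, 0, 4, 0, 1],
    [9, 0, 6, 0, 1],
    [12, 0, 8, 0, 1],
    [12, 0, 8, 0, 1],
  ],
)

```text
time: 18.4
tool_pos: [0.3675, 0.1523, -0.0402]
tool_rot: [0.707, -0.0, 0.707, -0.0]
contact_force: [1.1, -0.3, 0.3]
gripper_width: 0.003
```

```bash
cat >> h.py <<'E'
def chk():
    s,R,w=tool();print('yaw %.2f'%w,s['tool_pos'].round(4),s['contact_force'].round(2),round(s['time'],2))
    yb=np.arange(.09,.215,.005);g=grab('side')
    for lo in(.465,.48): print('mat rear',fit(g,yb,.0105,lo,lo+.03,1),'fence rear',fit(g,np.arange(.115,.19,.005),.032,lo+.025,lo+.06,-1))
E
python3 -c "
from h import *
chk()"
```

```text
yaw 0.01 [ 0.3675  0.1523 -0.0402] [ 1.05 -0.25  0.26] 18.4
mat rear x@.15 0.4803 yaw -0.17 deg n24 fence rear x@.15 0.5070 yaw 0.10 deg n12
mat rear x@.15 0.4970 yaw -0.17 deg n17 fence rear x@.15 0.5073 yaw -0.06 deg n15
```

Request:
play_rows(
  plan=[
    [3, 0, 1.5, 0, 1],
    [6, 0, 3, 0, 1],
    [9, 0, 4.5, 0, 1],
    [12, 0, 6, 0, 1],
    [15, 0, 7.5, 0, 1],
    [16, 0, 8, 0, 1],
  ],
)

```text
time: 19.2
tool_pos: [0.3746, 0.1523, -0.0565]
tool_rot: [0.706, -0.0, 0.708, -0.0]
contact_force: [-4.4, -0.3, 1.6]
gripper_width: 0.002
```

```bash
python3 -c "
from h import *
chk()
g=grab('side')
b=cv2.resize(g['img'][150:260,150:260],(600,600),interpolation=cv2.INTER_CUBIC)
cv2.imwrite('pics/m8.png',b[:,:,::-1])"
```

```text
yaw 0.01 [ 0.3746  0.1523 -0.0565] [-4.44 -0.26  1.6 ] 19.2
mat rear x@.15 0.4807 yaw -0.54 deg n22 fence rear x@.15 0.5072 yaw 0.36 deg n12
mat rear x@.15 0.4973 yaw 0.22 deg n18 fence rear x@.15 0.5073 yaw 0.08 deg n15
```

View pics/m8.png

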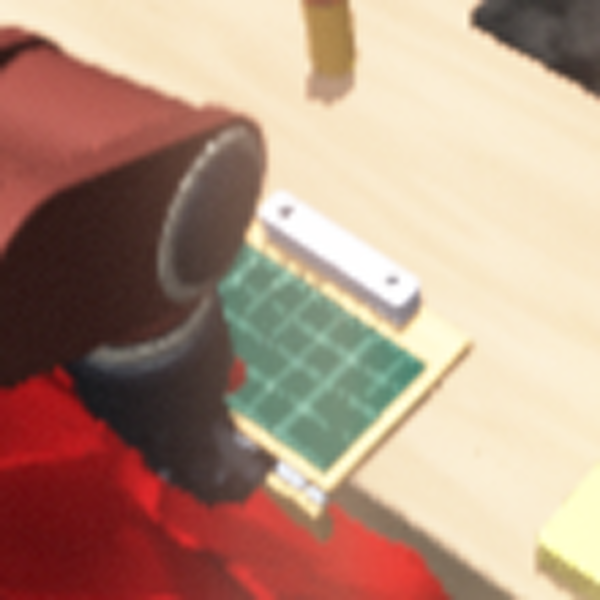

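The crop shows the stop almost hidden below the panel front (right end near (310,510)), and the board has not moved. A small push more will show whether it is at its end.

Request:
play_rows(
  plan=[
    [0, 0, 1, 0, 1],
    [0, 0, 2, 0, 1],
    [0, 0, 3, 0, 1],
    [0, 0, 3, 0, 1],
  ],
)

```text
time: 19.8
tool_pos: [0.3789, 0.1524, -0.0557]
tool_rot: [0.707, -0.0, 0.707, 0.0]
contact_force: [-1.7, 0.1, -0.8]
gripper_width: 0.002
```

```bash
python3 -c "
from h import *
chk()"
```

```text
yaw 0.01 [ 0.3789  0.1524 -0.0557] [-1.69  0.11 -0.8 ] 19.8
mat rear x@.15 0.4846 yaw -0.44 deg n22 fence rear x@.15 0.5113 yaw -0.10 deg n12
mat rear x@.15 0.4924 yaw -3.21 deg n25 fence rear x@.15 0.5114 yaw -0.14 deg n15
```

Tool and board now moved together by 4 mm, so the stop should be at its end. Backing off to check its angle from the depth data.

Request:
play_rows(
  plan=[
    [0, 0, -5, 0, 1],
    [-20, 0, -12, 0, 1],
    [-60, 0, -12, 0, 1],
    [-110, 0, -12, 0, 1],
    [-125, 40, -12, 0, 1],
    [-125, 90, 0, 0, 1],
    [-125, 140, 0, 0, 1],
    [-125, 140, 0, 0, 1],
  ],
)

```text
time: 20.85
tool_pos: [0.3791, 0.2952, 0.0702]
tool_rot: [0.708, -0.001, 0.706, 0.002]
contact_force: [-0.5, -0.5, 0.0]
gripper_width: -0.001
```

Run:
```python
from h import *
chk()
yb=np.arange(.09,.215,.005)
for n in('side','top'):
    g=grab(n);P=cloud(g);h=cv2.cvtColor(g['img'],cv2.COLOR_RGB2HSV)
    m=(h[...,0]>8)&(h[...,0]<40)&(P[...,0]>.35)&(P[...,0]<.402)&(P[...,1]>.06)&(P[...,1]<.24)&(P[...,2]<.03)&(P[...,2]>-.05)
    q=P[m]; print(n,len(q)); 
    for a in np.arange(-.045,.02,.007):
        t=q[(q[:,2]>=a)&(q[:,2]<a+.007)]
        if len(t): print('  z%.3f n%d x med %.4f min %.4f y %.3f..%.3f'%(a,len(t),np.median(t[:,0]),t[:,0].min(),t[:,1].min(),t[:,1].max()))
    if n=='side':A=cv2.resize(g['img'][170:250,160:240],(400,400),interpolation=cv2.INTER_CUBIC)
    else:B=cv2.resize(g['img'][185:255,180:250],(400,400),interpolation=cv2.INTER_CUBIC)
cv2.imwrite('pics/m9.png',np.hstack([A,B])[:,:,::-1])
```

```text
yaw 0.24 [0.3791 0.2952 0.0702] [-0.52 -0.53  0.  ] 20.85
mat rear x@.15 0.4847 yaw -0.39 deg n23 fence rear x@.15 0.5113 yaw -0.10 deg n12
mat rear x@.15 0.4953 yaw -11.37 deg n14 fence rear x@.15 0.5113 yaw -0.29 deg n15
side 234
  z-0.031 n9 x med 0.3909 min 0.3897 y 0.073..0.225
  z-0.024 n14 x med 0.3908 min 0.3891 y 0.073..0.225
  z-0.017 n21 x med 0.3903 min 0.3891 y 0.072..0.229
  z-0.010 n60 x med 0.3912 min 0.3893 y 0.073..0.234
  z-0.003 n84 x med 0.3940 min 0.3892 y 0.072..0.230
  z0.004 n43 x med 0.4005 min 0.3935 y 0.072..0.230
  z0.011 n3 x med 0.4001 min 0.4000 y 0.205..0.227
top 127
  z-0.045 n1 x med 0.3909 min 0.3909 y 0.216..0.216
  z-0.031 n1 x med 0.3909 min 0.3909 y 0.211..0.211
  z-0.024 n1 x med 0.3910 min 0.3910 y 0.207..0.207
  z-0.017 n5 x med 0.3915 min 0.3910 y 0.130..0.203
  z-0.010 n33 x med 0.3943 min 0.3911 y 0.077..0.228
  z-0.003 n59 x med 0.3967 min 0.3912 y 0.077..0.231
  z0.004 n25 x med 0.4001 min 0.3955 y 0.077..0.230
  z0.011 n1 x med 0.3978 min 0.3978 y 0.181..0.181
  z0.018 n1 x med 0.3985 min 0.3985 y 0.151..0.151
```

View pics/m9.png

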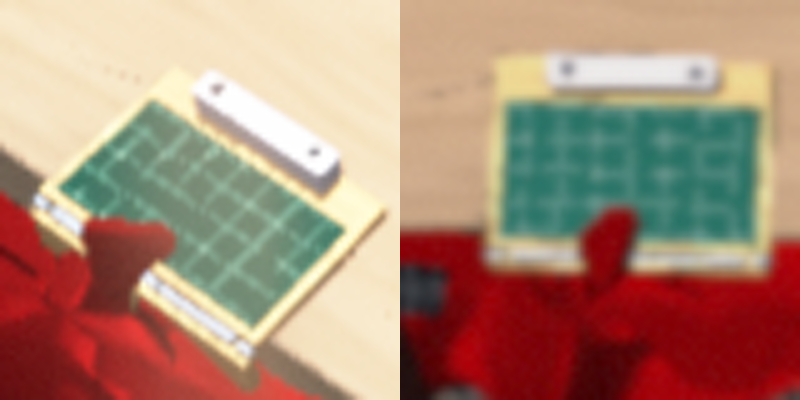

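The pictures show the stop hanging straight down: left panel front strip (40,205)–(245,355), right panel strip at row ~262. Its outer face measures x ≈ 0.391 at every depth from -10 to -31 mm, so it is vertical. I'll now push back on its outer face with two spread fingers, which keeps it shut and squares it against the desk.

Request:
play_rows(
  plan=[
    [0, -20, -10, 0, -0.4],
    [0, -60, -19, 0, -0.4],
    [0, -105, -20, 0, -0.4],
    [0, -143, -20, 0, -0.4],
    [45, -143, -20, 0, -0.4],
    [90, -143, -20, 0, -0.4],
    [108, -143, -20, 0, -0.4],
    [110, -143, -20, 0, -0.4],
  ],
)

```text
time: 22.0
tool_pos: [0.3569, 0.1481, -0.0423]
tool_rot: [0.706, 0.0, 0.708, -0.001]
contact_force: [-0.5, 0.2, -0.6]
gripper_width: 0.7
```

Request:
play_rows(
  plan=[
    [0, 0, 4, 0, -0.4],
    [0, 0, 8, 0, -0.4],
    [0, 0, 12, 0, -0.4],
    [0, 0, 15, 0, -0.4],
    [0, 0, 18, 0, -0.4],
    [0, 0, 21, 0, -0.4],
    [0, 0, 23, 0, -0.4],
    [0, 0, 25, 0, -0.4],
  ],
)

```text
time: 23.0
tool_pos: [0.382, 0.1493, -0.0414]
tool_rot: [0.706, -0.0, 0.709, -0.0]
contact_force: [-6.0, 0.1, 3.4]
gripper_width: 0.699
```

```bash
python3 -c "
from h import *
chk()"
```

```text
yaw 0.02 [ 0.382   0.1493 -0.0414] [-6.    0.09  3.41] 23.0
mat rear x@.15 0.4852 yaw -0.32 deg n24 fence rear x@.15 0.5121 yaw 0.54 deg n12
mat rear x@.15 0.4941 yaw -0.65 deg n25 fence rear x@.15 0.5121 yaw 0.39 deg n15
```

Request:
play_rows(
  plan=[
    [0, 0, 1, 0, -0.4],
    [0, 0, 2, 0, -0.4],
    [0, 0, 3, 0, -0.4],
    [0, 0, 4, 0, -0.4],
    [0, 0, 5, 0, -0.4],
  ],
)

```text
time: 23.68
tool_pos: [0.3871, 0.1493, -0.0415]
tool_rot: [0.706, -0.0, 0.708, -0.0]
contact_force: [-4.7, -0.4, 2.5]
gripper_width: 0.701
```

Request:
play_rows(
  plan=[
    [0, 0, 1, 0, -0.4],
    [0, 0, 2, 0, -0.4],
  ],
)

```text
time: 23.92
tool_pos: [0.3891, 0.1493, -0.0414]
tool_rot: [0.706, -0.0, 0.708, -0.0]
contact_force: [-4.8, -0.0, 2.9]
gripper_width: 0.7
```

Request:
play_rows(
  plan=[
    [0, 0, 1, 0, -0.4],
  ],
)

```text
time: 24.05
tool_pos: [0.3901, 0.1493, -0.0415]
tool_rot: [0.706, -0.0, 0.708, -0.0]
contact_force: [-5.2, 0.2, 3.2]
gripper_width: 0.698
```

```bash
python3 -c "
from h import *
chk()"
```

```text
yaw 0.02 [ 0.3901  0.1493 -0.0415] [-5.18  0.24  3.17] 24.05
mat rear x@.15 0.4926 yaw -0.08 deg n22 fence rear x@.15 0.4919 yaw -0.67 deg n14
mat rear x@.15 0.4938 yaw -0.10 deg n17 fence rear x@.15 0.5203 yaw 0.30 deg n12
```

Request:
play_rows(
  plan=[
    [0, 0, 0.7, 0, -0.4],
    [0, 0, 1.3, 0, -0.4],
  ],
)

```text
time: 24.35
tool_pos: [0.3925, 0.1493, -0.0413]
tool_rot: [0.707, -0.0, 0.707, 0.0]
contact_force: [-1.6, 0.3, -1.2]
gripper_width: 0.7
```

Request:
play_rows(
  plan=[
    [0, 0, 0.7, 0, -0.4],
    [0, 0, 1, 0, -0.4],
  ],
)

```text
time: 24.6
tool_pos: [0.3939, 0.1494, -0.041]
tool_rot: [0.707, -0.0, 0.707, 0.0]
contact_force: [-3.1, -0.0, -2.0]
gripper_width: 0.7
```

Request:
play_rows(
  plan=[
    [0, 0, 0.7, 0, -0.4],
    [0, 0, 1, 0, -0.4],
  ],
)

```text
time: 24.85
tool_pos: [0.3942, 0.1494, -0.041]
tool_rot: [0.706, -0.0, 0.708, -0.0]
contact_force: [-7.0, 0.5, 3.5]
gripper_width: 0.701
```

Request:
play_rows(
  plan=[
    [0, 0, 0.7, 0, -0.4],
    [0, 0, 1, 0, -0.4],
  ],
)

```text
time: 25.1
tool_pos: [0.3941, 0.1494, -0.041]
tool_rot: [0.705, -0.0, 0.709, -0.0]
contact_force: [-10.5, -0.2, 6.6]
gripper_width: 0.698
```

```bash
python3 -c "
from h import *
chk()"
```

```text
yaw 0.01 [ 0.3941  0.1494 -0.041 ] [-10.53  -0.16   6.6 ] 25.1
mat rear x@.15 0.4834 yaw 14.02 deg n17 fence rear x@.15 0.4938 yaw -0.83 deg n14
mat rear x@.15 0.4973 yaw 0.29 deg n23 fence rear x@.15 0.5244 yaw 0.44 deg n12
```

The tool stalled at x = 0.394 while the force rose to 10 N, so the stop bears on the desk. Retreating well clear for a final look.

Request:
play_rows(
  plan=[
    [0, 0, -3, 0, -0.4],
    [0, 0, -10, 0, -0.4],
    [0, 0, -22, 0, -0.4],
    [-40, 0, -25, 0, -0.4],
    [-90, 0, -25, 0, -0.4],
    [-140, 0, -25, 0, -0.4],
    [-170, 40, -25, 0, -0.4],
    [-180, 80, -25, 0, -0.4],
  ],
)

```text
time: 26.15
tool_pos: [0.372, 0.2307, 0.1424]
tool_rot: [0.709, 0.001, 0.705, 0.0]
contact_force: [0.3, -0.6, 0.1]
gripper_width: 0.699
```

Request:
play_rows(
  plan=[
    [0, 50, 0, 0, -0.4],
    [0, 100, 0, 0, -0.4],
    [0, 150, 0, 0, -0.4],
    [0, 200, 0, 0, -0.4],
    [0, 220, 0, 0, -0.4],
    [0, 220, 0, 0, -0.4],
  ],
)

```text
time: 26.9
tool_pos: [0.3703, 0.4497, 0.139]
tool_rot: [0.707, -0.001, 0.707, 0.0]
contact_force: [0.9, 0.1, 0.5]
gripper_width: 0.701
```

Run:
```python
from h import *
chk()
for n in('side','top'):
    g=grab(n);P=cloud(g);h=cv2.cvtColor(g['img'],cv2.COLOR_RGB2HSV)
    print(n,'mat rear',fit(g,np.arange(.09,.215,.005),.0105,.485,.51,1),'desk',fit(g,np.r_[np.arange(-.17,.05,.01),np.arange(.25,.4,.01)],0,.395,.43,1))
    m=(h[...,0]>8)&(h[...,0]<40)&(P[...,0]>.36)&(P[...,0]<.42)&(P[...,1]>.06)&(P[...,1]<.24)&(P[...,2]<.008)&(P[...,2]>-.04)
    q=P[m]
    for a in np.arange(-.04,.008,.008):
        t=q[(q[:,2]>=a)&(q[:,2]<a+.008)]
        for l,r in((.06,.12),(.18,.24)):
            k=t[(t[:,1]>l)&(t[:,1]<r)]
            if len(k)>2: print('  z%.3f y>%.2f n%d x min %.4f med %.4f'%(a,l,len(k),k[:,0].min(),np.median(k[:,0])))
    if n=='side':A=cv2.resize(g['img'][130:250,160:290],(400,400),interpolation=cv2.INTER_CUBIC)
    else:B=cv2.resize(g['img'][130:250,160:280],(400,400),interpolation=cv2.INTER_CUBIC)
cv2.imwrite('pics/m10.png',np.hstack([A,B])[:,:,::-1])
```

```text
yaw 0.10 [0.3703 0.4497 0.139 ] [0.9  0.09 0.46] 26.9
mat rear x@.15 0.4858 yaw 9.50 deg n14 fence rear x@.15 0.4937 yaw -0.99 deg n14
mat rear x@.15 0.4976 yaw 0.32 deg n23 fence rear x@.15 0.5242 yaw 0.08 deg n12
side mat rear x@.15 0.4976 yaw 0.31 deg n23 desk x@.15 0.4113 yaw 0.17 deg n33
  z-0.040 y>0.06 n3 x min 0.4093 med 0.4100
  z-0.032 y>0.06 n16 x min 0.4029 med 0.4039
  z-0.032 y>0.18 n5 x min 0.4022 med 0.4029
  z-0.024 y>0.06 n21 x min 0.4021 med 0.4039
  z-0.024 y>0.18 n6 x min 0.4017 med 0.4027
  z-0.016 y>0.06 n24 x min 0.4019 med 0.4032
  z-0.016 y>0.18 n7 x min 0.4018 med 0.4026
  z-0.008 y>0.06 n56 x min 0.4023 med 0.4062
  z-0.008 y>0.18 n25 x min 0.4017 med 0.4058
  z0.000 y>0.06 n56 x min 0.4017 med 0.4132
  z0.000 y>0.18 n26 x min 0.4052 med 0.4147
top mat rear x@.15 0.4986 yaw -0.01 deg n16 desk x@.15 0.4145 yaw 0.71 deg n20
  z-0.040 y>0.06 n3 x min 0.4039 med 0.4041
  z-0.008 y>0.06 n24 x min 0.4063 med 0.4097
  z-0.008 y>0.18 n18 x min 0.4041 med 0.4071
  z0.000 y>0.06 n33 x min 0.4064 med 0.4134
  z0.000 y>0.18 n37 x min 0.4070 med 0.4135
```

View pics/m10.png

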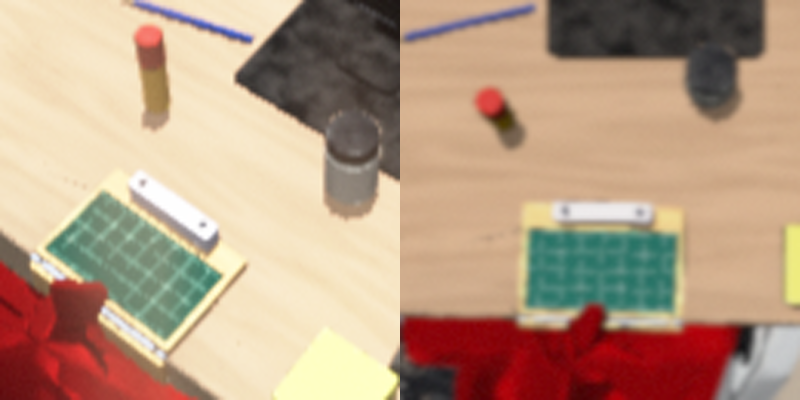

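The final pictures show the stop hanging along the desk front over the whole board width. The board is square, and the glue stick, jar, pencil and notes are where they were. Handing in.

```bash
python3 -c "
from plant import manip
print(manip.job_done())"
```

```text
the job is handed in; nothing more can be done
None
```

The trimming board is ready for cutting: its edge stop is fully down and bears against the desk front. I handed the job in with the robot clear, at about 27 s.

**What I did:**
- **Slide forward:** I pushed the board forward on the fence with two spread fingers, which also took out its 8.7° turn. The overhang measured 15–18 mm, depending on the camera.
- **First fold attempt, failed:** it got only about two-thirds of the way, and the board slid back about 11 mm.
- **Second fold attempt:** I pushed the board out again and finished the fold with shut fingers moving down along the stop's tip. The last bit of that press slid the board back 4 mm, so the overhang was about 11 mm once the stop was fully down.
- **Push back:** I pushed on the stop's outer face until the tool stalled and the force rose to about 10 N.

**Last checks:**
- **Stop:** its outer face was vertical to within about 1 mm, at x ≈ 0.403. That puts the desk front at 0.413; the cameras read the desk edge as 0.411 (side) and 0.4145 (top).
- **Squareness:** line fits agree to about 0.3°, apart from a noisier desk-edge fit in the top view (0.7°). The left and right ends of the stop differ by about 1 mm in the median reading but not in the minimum, so I take that as noise.
- **Other items:** the glue stick, jar, pencil and notes looked unmoved in the pictures; I did not measure them again.

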